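# Push the vial rack home in the loading lane

### The job

Push the black rack of orange-capped vials over the bench until one long side lies flush along the aluminium guide rail and one end is right up against the red stop block (not the blue reader at the rail's other end). Only push it with the fingers: it must not be lifted off the bench or tipped. Leave the jar, the bottle, the loose vial and the white rack alone, and finish clear of everything.

Things in the scene. Friction and masses are not known exactly. Their poses are not given: they have to be found in the camera images.
- rack: the rack to push: black block 66 mm (its x) by 126 mm (its y, the long way) by 34 mm high, with 2 x 4 vials fixed in it whose orange caps reach 56 mm above the bench; 0.2 to 0.45 kg, slides flat on the bench. Origin: centre of its underside, z up. Either end may lead.
- rail: aluminium guide rail fixed to the bench, 440 mm long (its y), 12 mm thick, 30 mm high. Origin: at bench level on the middle of its near, guiding face; this face is the plane x = 0 of its frame, the rail itself lies at x = 0 to 12 mm, and the rack belongs on the -x side (towards the robot), where a grey strip 100 mm wide is painted on the bench. Stands turned by up to 0.25 rad.
- stop: red stop block fixed at one end of the rail, on the rack's side and square to it: 90 mm (its x, away from the rail) by 20 mm (its y, along the rail) by 30 mm high. Origin: centre of its underside, which lies 45 mm before the rail's guiding face and 190 mm along the rail from its middle, to either side (+y or -y of the rail).
- reader: blue reader block with a black window, of the same size as the stop, fixed in the same way at the other end of the rail (190 mm from its middle). Not the goal. Origin: centre of its underside.
- jar: loose white jar with a yellow lid, diameter 54 mm, 70 mm high, standing to one side; leave alone. Origin: centre of its underside.
- bottle: loose amber bottle with a blue cap, diameter 56 mm, 115 mm high, standing to one side; leave alone. Origin: centre of its underside.
- vial: loose white vial with a green cap, diameter 24 mm, 54 mm high, standing behind the rail (+x side); leave alone. Origin: centre of its underside.
- white_rack: loose white rack with blue-capped vials, of the same shape as the black one, behind the rail; leave alone. Origin: centre of its underside.
Things that resemble listed ones, but are neither listed nor needed, are in the scene too. Of the things like the stop, leave any that is turquoise; of the rest the larger one is meant.

How it is judged:
By the outcome, as a careful person would: the job done as asked, in the order asked, and still so for the second after the job is handed in, with the robot touching nothing.
It also fails if it takes over 48 s, if anything falls off the work surface, if the arm or the gripper's body presses on something with over 40 N, if the wrist force passes 120 N, or if a joint passes its speed limit or range.

### The arm

A 6-joint arm with a two-finger parallel gripper is mounted at the origin on the work surface. World frame = base frame: x ahead of the robot, y to its left, z up, the work surface at z = 0. Lengths are in mm, angles in degrees, forces in N, time in s.
With the tool pointing down it reaches from about 350 to 850 mm from the base axis. Payload 8.1 kg.
Tool frame: the origin (TCP) lies midway between the tips of the shut fingers; the grasp point (between the pads) lies 19 mm behind it; z points along the fingers, y is the direction in which the jaws open and shut (so a half turn about z gives the same grasp; the last joint's range is limited). The gripper opens to 85 mm and grips with 20 to 120 N. Pads are 22 mm wide; open, the fingers measure 114 mm over their backs; the gripper's body (76 mm by 85 mm) begins 54 mm behind the grasp point. The pads swing forward as they close: fully open they stand 13 mm farther back than shut.
Start: joints at [-68.033, 7.471, 85.268, -0, 87.261, -4.893], TCP at [271.109, -535.262, 231.292] pointing down, gripper open.
Joint ranges: [-169.43, 169.43], [-51.17, 129.36], [1.28, 143.12], [-76.62, 256.62], [0, 156.53], [-152.29, 152.29]. Speed limits (degrees/s): [136.94, 136.94, 159.86, 180, 180, 180].

### API

Orientations are given as [roll, pitch, yaw] about the fixed x, y, z axes, in that order (R = Rz(yaw) Ry(pitch) Rx(roll)).
In Python, from bench import telemetry, snapshot, camera_params, job gives the robot as it stands. The module is installed in compiled form; this text tells all that it offers.
- The arm moves only by the shell command python3 -m jog 'ROWS' [FORCE]. ROWS is JSON, a list that holds one entry, the list of rows, each a list of 7 numbers: the shift along the tool's x, y, z in units of 50 mm (1.0 is 50 mm), then the turn, a rotation vector about the tool's x, y, z in units of 2 pi rad (1.0 is 2 pi rad), then the opening, from 0 (shut) to 1 (fully open). In form: [[[dx, dy, dz, rx, ry, rz, claw], ...]]. A call has 1 to 12 rows; each row shifts and turns the commanded pose from where the row before left it, along the tool's axes as they then stand; what a row does not reach is not made up. A row lasts 1/8 s, in which the tool goes at most 62.5 mm and 10.7 degrees, less where a joint would pass 70% of its speed; a pose out of reach is approached as far as the arm can. A call with a number of a shift or a turn outside -1 to 1 is refused whole. A call with a gripper value outside its range is refused whole. The fingers move at their own pace and stop on an object; FORCE is the grip in N (left out, the last holds). Time passes only in rows, so rows that do not move let the fingers close. It gives the time, the measured TCP pose, the force and the opening at its end, in the units of the state.
- telemetry.sense(): the state, without advancing time (a new reading comes with each control period).
- snapshot(name): name is "scene" or "side" or "wrist"; returns (picture, depth): 420x560x3 uint8, red, green, blue; 420x560 float32, mm along the optical axis (not along the pixel's ray), 0 where there is no reading.
- camera_params(name): a dict with "K" (3x3 intrinsics, pixels), "extrinsics" (4x4, takes a point from camera to world coordinates). Camera axes: x right, y down, z forward; pixel columns grow to the right and rows downward; lengths in mm; the calibration is good to about 2 mm. A picture is of the moment at which its call begins: read the wrist's pose just before it. camera_params takes no time and is no camera call; for the wrist camera it gives the pose at the moment of the call.
- job.hand_in(): hands the job in, once; it reports no verdict.
The state is a dict: "time": time; "joint_pos": joint angles; "qd": joint speeds; "joint_efforts": joint torques, N m; "tool_pos": TCP position; "tcp_rot": TCP orientation; "ft_force": force on the tool from outside, world axes, zero at the start; "wrist_torque": the same for the moment, N m; "finger_gap": finger opening in mm.
Only numpy, scipy, OpenCV 4.12 (cv2) and the standard library are available. Lean on these libraries where they do the work, as an engineer would, in place of code of your own. Each camera call takes 0.05 s, during which the arm holds its last target. There are 200 camera calls.

## Working session

There is one attempt and no reset: what is moved stays moved. The work goes in short steps, Python scripts to look and compute and a shell command to move; the robot and the scene stay as the last step left them, time stands still between calls to the robot, and variables do not carry over. Pictures are saved under pics/ and viewed, about 8 in all and at most 12, crops included, and the job is handed in when it is done.

```bash
mkdir -p pics; cat > h.py <<'E'
import numpy as np, cv2
from bench import telemetry, snapshot, camera_params, job
def snap(n,f):
    p,d=snapshot(n); c=camera_params(n)
    cv2.imwrite('pics/'+f+'.png',p[:,:,::-1]); np.savez('pics/'+f+'.npz',p=p,d=d,K=c['K'],E=c['extrinsics'])
def cloud(f):
    z=np.load('pics/'+f+'.npz'); d=z['d']; K=z['K'];E=z['E']
    v,u=np.mgrid[:d.shape[0],:d.shape[1]]
    P=np.stack([(u-K[0,2])*d/K[0,0],(v-K[1,2])*d/K[1,1],d],-1)@E[:3,:3].T+E[:3,3]
    P[d==0]=np.nan
    return z['p'],P
E
python3 - <<'E'
from h import *
snap('scene','s0'); snap('side','d0')
s=telemetry.sense(); print(s['time'],s['tool_pos'],s['tcp_rot'],s['ft_force'],s['finger_gap'])
E
```

```text
0.1 [ 270.91258578 -534.80613994  230.34310956] [-1.79905324e+02 -8.35385125e-03  2.68602625e+01] [-0.02356054 -0.23225229  0.58494105] 85.41323591660326
```

View pics/s0.png

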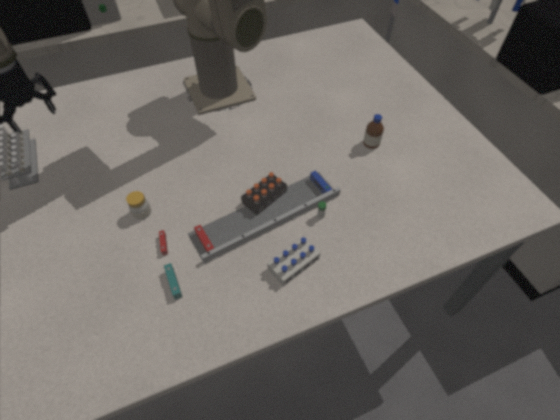

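View pics/d0.png

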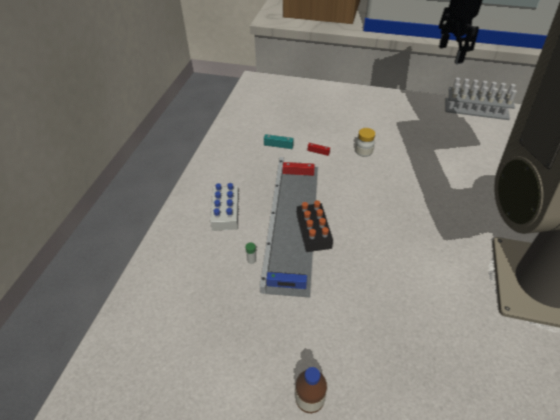

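The scene picture shows the rack at (264,192), the red stop on the rail at (204,238), the reader at (321,182) and decoys at (163,242) in red and (172,281) in turquoise. In the side picture the stop is at (298,169) and the rack at (315,225).

```bash
cat > meas.py <<'E'
from h import *
import sys
def meas(f,box=None):
    p,P=cloud(f); h=cv2.cvtColor(p,cv2.COLOR_RGB2HSV).astype(int); H,S,V=h[...,0],h[...,1],h[...,2]; Z=P[...,2]
    ok=np.isfinite(Z)&(P[...,0]>300)&(P[...,0]<900)&(abs(P[...,1])<450)
    def rep(n,m):
        m=(m&ok).astype(np.uint8)
        k,l,st,c=cv2.connectedComponentsWithStats(m,connectivity=8)
        for i in range(1,k):
            if st[i,4]<12: continue
            q=P[l==i]; r=cv2.minAreaRect(q[:,:2].astype(np.float32))
            bx=cv2.boxPoints(r).round(0).tolist()
            print(f,n,'px',c[i].round(),'n',st[i,4],'z',np.percentile(q[:,2],[5,50,95]).round(),'rect',np.round(r[0]),np.round(r[1]),round(r[2],1),'med',np.median(q[:,:2],0).round(1))
    rep('red',(H<6)|(H>174)&(S>150)&(Z>22)) if 0 else rep('redtop',((H<5)|(H>174))&(S>150)&(Z>23)&(Z<36))
    rep('bluetop',(H>105)&(H<130)&(S>120)&(Z>23)&(Z<36))
    rep('orange',(H>4)&(H<16)&(S>140)&(Z>48)&(Z<62))
    rep('black',(V<60)&(Z>26)&(Z<42))
    rep('yellow',(H>17)&(H<32)&(S>150)&(Z>60))
    rep('tall',(Z>8)&(P[...,0]>350))
if __name__=='__main__':
    for f in sys.argv[1:]: meas(f)
E
python3 meas.py s0 d0
```

```text
s0 redtop px [204. 239.] n 15 z [28. 30. 32.] rect [ 633. -237.] [ 8. 26.] 83.8 med [ 634.6 -237.3]
s0 bluetop px [319. 179.] n 71 z [27. 30. 32.] rect [563. 136.] [67. 15.] 7.4 med [563.7 135.4]
s0 black px [271. 181.] n 16 z [31. 33. 35.] rect [518.   1.] [24. 14.] 56.2 med [ 5.176e+02 -4.000e-01]
s0 black px [263. 197.] n 336 z [28. 33. 37.] rect [548. -33.] [ 62. 120.] 22.0 med [563.7 -48.3]
s0 black px [263. 186.] n 22 z [32. 34. 37.] rect [528. -28.] [23. 13.] 57.7 med [527.2 -29.7]
s0 tall px [374. 132.] n 483 z [ 17.  66. 113.] rect [474. 369.] [56. 44.] 36.4 med [481.  364.4]
s0 tall px [270. 220.] n 1754 z [11. 28. 34.] rect [626. -45.] [145. 439.] 8.3 med [649.9 -46.7]
s0 tall px [264. 193.] n 1029 z [13. 34. 56.] rect [543. -30.] [ 67. 129.] 24.0 med [553.  -36.5]
s0 tall px [138. 205.] n 493 z [15. 56. 72.] rect [ 462. -374.] [52. 51.] 82.4 med [ 474.  -373.3]
s0 tall px [163. 242.] n 159 z [10. 22. 25.] rect [ 591. -340.] [15. 70.] 82.0 med [ 594.4 -340. ]
s0 tall px [294. 260.] n 1324 z [16. 34. 57.] rect [780. -41.] [ 68. 127.] 17.1 med [788. -46.]
s0 tall px [173. 28
[... 1324 characters left out ...]
d [ 455.2 -352.4]
d0 tall px [278. 140.] n 283 z [10. 27. 32.] rect [ 711. -338.] [90. 25.] 3.0 med [ 710.2 -331.3]
d0 tall px [318. 148.] n 158 z [ 9. 20. 25.] rect [ 587. -336.] [21. 68.] 82.7 med [ 585.2 -331.4]
d0 tall px [281. 232.] n 1607 z [11. 29. 32.] rect [603. -42.] [102. 439.] 8.8 med [620.6  64.6]
d0 tall px [224. 206.] n 1149 z [14. 35. 57.] rect [776. -35.] [ 67. 128.] 17.3 med [770.7 -19.5]
d0 tall px [313. 226.] n 1308 z [15. 35. 57.] rect [539. -25.] [ 67. 128.] 23.6 med [537.1  -9. ]
d0 tall px [250. 251.] n 174 z [12. 45. 56.] rect [665.  98.] [21. 24.] 15.5 med [662.7 104.1]
d0 tall px [310. 390.] n 1167 z [ 21.  79. 116.] rect [465. 384.] [56. 52.] 3.9 med [463.7 393.7]
```

Fitted values: rail yaw is about 8.6°, with its middle at (640,-36). The rack is at about (541,-27), yaw 23.7°, and the goal is about (625,-157). I'll move behind the rack's long side and check with the wrist camera.

```bash
python3 -m jog '[[[0.65,-0.56,0,0,0,0.0007,1],[0.65,-0.56,0,0,0,0.0007,1],[0.65,-0.56,0,0,0,0.0007,1],[0.65,-0.56,0,0,0,0.0007,1],[0.65,-0.56,0,0,0,0.0007,1],[0.65,-0.56,0,0,0,0.0007,1],[0.65,-0.56,0,0,0,0.0007,1],[0.65,-0.56,0.5,0,0,0.0007,1],[0.65,-0.56,0.5,0,0,0.0007,1],[0.65,-0.56,0.5,0,0,0.0007,1],[0.65,-0.56,0.5,0,0,0.0007,1],[0.65,-0.56,0.5,0,0,0.0007,1]]]'
python3 - <<'E'
from h import *
s=telemetry.sense(); print(s['time'],s['tool_pos'],s['tcp_rot'],s['ft_force'],s['finger_gap'])
snap('wrist','w1')
E
python3 meas.py w1
```

```text
time: 1.6
tool_pos: [478.8, -62.8, 105.3]
tcp_rot: [-180.0, 0.0, 23.8]
ft_force: [0.8, -0.2, -0.1]
finger_gap: 85.3
1.6 [478.82222317 -62.80909978 105.30366113] [-1.79996468e+02  7.72504122e-03  2.38327157e+01] [ 0.81939288 -0.15280229 -0.05430301] 85.26916439570282
w1 bluetop px [3. 6.] n 89 z [23. 25. 26.] rect [529. 130.] [8. 4.] 1.4 med [529.2 129.8]
w1 orange px [178.  74.] n 790 z [50. 51. 53.] rect [536.  22.] [15. 15.] 13.5 med [536.5  22.2]
w1 orange px [237.  74.] n 756 z [50. 51. 52.] rect [548.  -5.] [15. 15.] 37.0 med [548.3  -5. ]
w1 orange px [296.  75.] n 759 z [50. 51. 52.] rect [560. -32.] [15. 15.] 10.5 med [560.2 -32.3]
w1 orange px [354.  75.] n 770 z [50. 51. 52.] rect [572. -60.] [15. 15.] 69.8 med [572.  -59.5]
w1 orange px [182. 136.] n 688 z [50. 51. 52.] rect [508.  10.] [15. 15.] 11.3 med [508.2  10. ]
w1 orange px [238. 136.] n 667 z [50. 51. 52.] rect [520. -17.] [15. 15.] 36.9 med [520.2 -17.2]
w1 orange px [295. 136.] n 661 z [50. 51. 52.] rect [532. -45.] [15. 15.] 6.5 med [531.9 -44.5]
w1 orange px [351. 137.] n 675 z [50. 51. 52.] rect [544. -72.] [15. 15.] 36.7 med [543.8 -71.8]
w1 black px [269. 102.] n 17840 z [28. 29. 30.] rect [540. -25.] [ 65. 125.] 23.7 med [542.4 -24.8]
w1 tall px [13.  8.] n 450 z [ 9. 17. 25.] rect [528. 133.] [ 8. 18.] 49.4 med [529.8 129.6]
w1 tall px [552.   2.] n 82 z [ 8. 10. 14.] rect [ 660. -151.] [ 2. 13.] 7.0 med [ 659.5 -151.8]
w1 tall px [268. 102.] n 25402 z [28. 29. 52.] rect [540. -25.] [ 66. 126.] 23.5 med [541.6 -24.1]
w1 tall px [280. 367.] n 45617 z [130. 171. 191.] rect [484. -58.] [ 33. 148.] 23.9 med [490.5 -55.1]
```

View pics/w1.png

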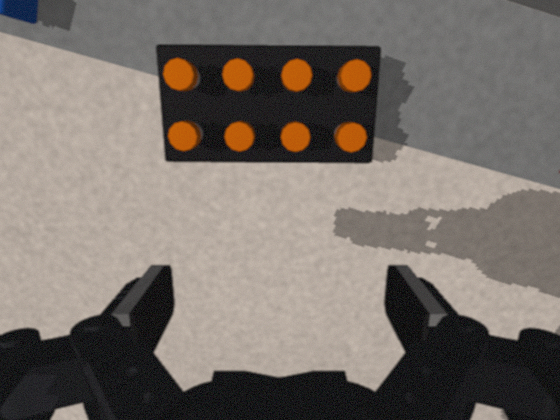

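Closer up, the rack is at (540,-25), yaw 23.6°, with its caps at rows 75 and 136. It lies 10 mm to the -y side of the tool, and contact is 27 mm ahead. I'll lower and advance to contact.

```bash
python3 -m jog '[[[0,-0.05,0.5,0,0,0,1],[0,-0.05,0.5,0,0,0,1],[0,-0.05,0.5,0,0,0,1],[0,-0.05,0.42,0,0,0,1],[0,0,0.1,0,0,0,1],[0.15,0,0,0,0,0,1],[0.15,0,0,0,0,0,1],[0.15,0,0,0,0,0,1],[0.1,0,0,0,0,0,1]]]'
python3 - <<'E'
from h import *
snap('wrist','w2'); snap('side','d2')
E
python3 meas.py d2 | grep -E "black|tall.*(129|128|12[0-9])"
```

```text
time: 2.78
tool_pos: [500.6, -44.0, 5.9]
tcp_rot: [180.0, -0.0, 23.9]
ft_force: [-2.8, -1.3, 2.3]
finger_gap: 85.3
d2 black px [311. 229.] n 561 z [29. 34. 36.] rect [541. -22.] [ 68. 125.] 24.3 med [543.3   2.4]
d2 black px [322. 208.] n 28 z [29. 34. 40.] rect [529. -79.] [11. 20.] 72.1 med [526.5 -78.7]
d2 black px [336. 237.] n 13 z [31. 37. 41.] rect [480.  10.] [12.  5.] 16.8 med [478.2  10.3]
d2 tall px [365. 123.] n 14544 z [ 34. 404. 486.] rect [ 487. -145.] [242. 440.] 10.1 med [468.   18.6]
```

View pics/w2.png

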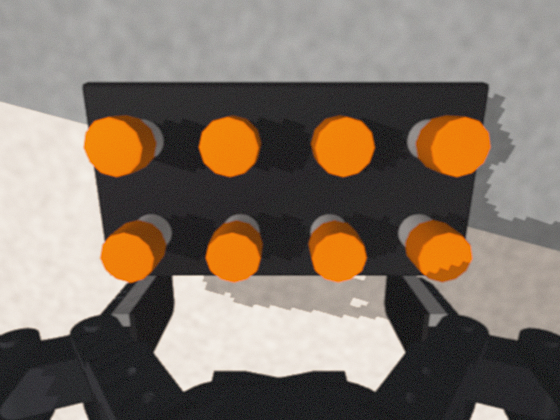

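Both fingers now touch the rack's near side, at row 276, with a force of about 3 N. Next I'll push while turning it to the rail's angle.

```bash
python3 -m jog '[[[0.15,0.035,0,0,0,0.005,1],[0.15,0.03,0,0,0,0.006,1],[0.15,0.025,0,0,0,0.006,1],[0.15,0.02,0,0,0,0.006,1],[0.15,0.015,0,0,0,0.006,1],[0.15,0.01,0,0,0,0.006,1],[0.15,0,0,0,0,0.006,1]]]'
python3 - <<'E'
from h import *
snap('wrist','w3')
E
python3 meas.py w3 | grep -E "black|tall|blue"
```

```text
time: 3.75
tool_pos: [552.0, -34.3, 5.1]
tcp_rot: [-180.0, 0.0, 8.9]
ft_force: [-2.4, -0.5, 1.6]
finger_gap: 85.1
w3 black px [284. 173.] n 49122 z [32. 33. 34.] rect [588. -32.] [ 87. 125.] 9.2 med [602.2 -29.2]
w3 black px [433. 291.] n 176 z [27. 34. 41.] rect [570. -87.] [1. 3.] 4.9 med [569.8 -87.1]
w3 black px [123. 293.] n 139 z [30. 36. 41.] rect [553.  20.] [1. 3.] 22.7 med [553.1  19.9]
w3 tall px [279.  28.] n 29346 z [15. 29. 30.] rect [647. -21.] [ 13. 201.] 8.6 med [645.8 -20.5]
w3 tall px [282. 248.] n 121080 z [32. 52. 91.] rect [586. -30.] [ 90. 148.] 8.9 med [585.2 -30.3]
```

View pics/w3.png

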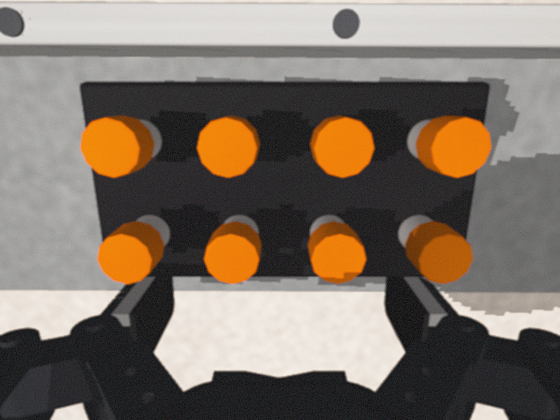

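The rack is square to the rail, with the rail's near face at row 50, the rack's edge at row 83 and a gap of about 9 mm. I'll close that gently.

```bash
python3 -m jog '[[[0.08,0,0,0,0,0.0005,1],[0.06,0,0,0,0,0.0003,1],[0.03,0,0,0,0,0,1],[0.02,0,0,0,0,0,1]]]'; python3 -m jog '[[[0.02,0,0,0,0,0,1],[0,0,0,0,0,0,1]]]';python3 -m jog '[[[0.02,0,0,0,0,0,1],[0,0,0,0,0,0,1]]]'
```

```text
time: 4.3
tool_pos: [561.3, -32.9, 5.1]
tcp_rot: [-180.0, 0.0, 8.8]
ft_force: [-1.2, 1.5, -0.7]
finger_gap: 85.3
time: 4.55
tool_pos: [562.2, -32.8, 5.2]
tcp_rot: [-180.0, 0.0, 8.8]
ft_force: [-1.5, -0.9, -1.4]
finger_gap: 85.2
time: 4.8
tool_pos: [562.2, -32.7, 5.1]
tcp_rot: [-180.0, 0.1, 8.8]
ft_force: [-7.1, -0.6, 4.1]
finger_gap: 85.4
```

Contact with the rail reads 7 N. I'll press once more, back off, then lift, shift beyond the +y end and turn 90°, so that two narrowed fingers can push on the end.

```bash
python3 -m jog '[[[0.02,0,0,0,0,0,1],[0,0,0,0,0,0,1]]]'; python3 -m jog '[[[-0.2,0,0,0,0,0,1],[-0.2,0,0,0,0,0,1],[0,0,-0.8,0,0,0,0.25],[0,0,-0.8,0,0,0,0.25],[0,0,-0.6,0,0,0,0.25],[0.4,-0.6,0,0,0,0,0.25],[0.4,-0.6,0,0,0,0,0.25],[0.4,-0.6,0,0,0,0,0.25]]]'
python3 -m jog '[[[0,0,0,0,0,-0.0277,0.25],[0,0,0,0,0,-0.0277,0.25],[0,0,0,0,0,-0.0277,0.25],[0,0,0,0,0,-0.0277,0.25],[0,0,0,0,0,-0.0277,0.25],[0,0,0,0,0,-0.0277,0.25],[0,0,0,0,0,-0.0277,0.25],[0,0,0,0,0,-0.0277,0.25],[0,0,0,0,0,-0.0277,0.25],[0,0,0,0,0,0,0.25]]]'
python3 - <<'E'
from h import *
snap('side','d4'); snap('scene','s4')
E
python3 meas.py d4 s4| grep -vE "yellow"
```

```text
time: 5.05
tool_pos: [562.2, -32.7, 5.1]
tcp_rot: [-180.0, 0.3, 8.8]
ft_force: [-13.4, -1.3, 8.7]
finger_gap: 85.3
time: 6.05
tool_pos: [590.5, 63.4, 115.7]
tcp_rot: [180.0, -0.1, 8.8]
ft_force: [0.4, -0.1, 0.3]
finger_gap: 21.5
time: 7.3
tool_pos: [590.0, 62.5, 115.4]
tcp_rot: [180.0, -0.0, 98.5]
ft_force: [0.8, 0.3, 0.3]
finger_gap: 21.1
d4 redtop px [309. 167.] n 40 z [24. 29. 32.] rect [ 593. -232.] [23. 17.] 12.9 med [ 592.1 -229.6]
d4 bluetop px [287. 278.] n 314 z [26. 30. 32.] rect [566. 144.] [86. 22.] 7.6 med [564.3 145.8]
d4 orange px [283. 208.] n 17 z [50. 56. 59.] rect [620. -37.] [ 7. 12.] 14.0 med [620.3 -34.4]
d4 orange px [282. 217.] n 15 z [48. 55. 59.] rect [614.  -8.] [ 5. 11.] 14.1 med [614.   -6.3]
d4 orange px [280. 227.] n 18 z [49. 54. 57.] rect [610.  24.] [13.  7.] 67.4 med [610.4  25.8]
d4 orange px [293. 228.] n 17 z [49. 54. 57.] rect [579.  20.] [14.  6.] 52.9 med [579.7  22.2]
d4 black px [288. 227.] n 400 z [29. 34. 37.] rect [603. -16.] [ 62. 115.] 8.7 med [600.   12.6]
d4 tall px [339.  91.] n 26590 z [ 32. 515. 580.] rect [539. -97.] [297. 513.] 1
[... 497 characters left out ...]
5.4 136.1]
s4 black px [270. 211.] n 357 z [31. 34. 37.] rect [610. -32.] [ 62. 120.] 8.5 med [621.2 -48. ]
s4 tall px [295. 100.] n 11954 z [ 25. 448. 533.] rect [532. -44.] [302. 438.] 1.7 med [619.2  38.3]
s4 tall px [374. 132.] n 486 z [ 15.  66. 113.] rect [475. 372.] [54. 44.] 68.7 med [481.7 364.5]
s4 tall px [138. 205.] n 493 z [14. 55. 72.] rect [ 462. -374.] [50. 51.] 69.6 med [ 474.4 -373. ]
s4 tall px [163. 242.] n 156 z [11. 22. 25.] rect [ 591. -340.] [15. 70.] 82.3 med [ 595.4 -340.1]
s4 tall px [294. 260.] n 1332 z [15. 35. 57.] rect [780. -41.] [ 68. 127.] 17.4 med [788.3 -46.6]
s4 tall px [173. 281.] n 313 z [17. 30. 33.] rect [ 714. -343.] [92. 20.] 1.4 med [ 721.1 -342. ]
```

The rack is flush and parallel to the rail, with its free end at y of about 40. I'll lower behind the end and push towards the stop.

```bash
python3 -m jog '[[[0.1,0,0.6,0,0,0,0.25],[0.1,0,0.6,0,0,0,0.25],[0,0,0.6,0,0,0,0.25],[0,0,0.4,0,0,0,0.25],[0,0,0,0,0,0,0.25]]]'
python3 -m jog '[[[-0.15,0,0,0,0,0,0.25],[-0.15,0,0,0,0,0,0.25],[-0.15,0,0,0,0,0,0.25],[-0.15,0,0,0,0,0,0.25],[-0.15,0,0,0,0,0,0.25]]]'
python3 - <<'E'
from h import *
snap('side','d5')
p=cv2.imread('pics/d5.png')[130:310,200:400]; cv2.imwrite('pics/d5c.png',cv2.resize(p,None,fx=3.3,fy=3.3,interpolation=2))
E
python3 meas.py d5| grep -E "black|orange|redtop"
```

```text
time: 8.02
tool_pos: [587.1, 72.4, 3.5]
tcp_rot: [-179.8, -0.0, 98.5]
ft_force: [0.4, -0.1, 0.2]
finger_gap: 21.2
time: 8.65
tool_pos: [594.6, 35.2, 5.8]
tcp_rot: [180.0, -0.0, 98.5]
ft_force: [-0.2, 2.9, 1.8]
finger_gap: 21.5
d5 redtop px [311. 167.] n 30 z [24. 29. 31.] rect [ 590. -233.] [17. 19.] 7.4 med [ 587.1 -229.1]
d5 black px [298. 226.] n 14 z [30. 34. 36.] rect [573.  -8.] [16.  5.] 89.2 med [572.6  -4.4]
d5 black px [285. 232.] n 69 z [28. 34. 37.] rect [598.  23.] [21. 33.] 14.2 med [599.7  21.6]
```

View pics/d5c.png

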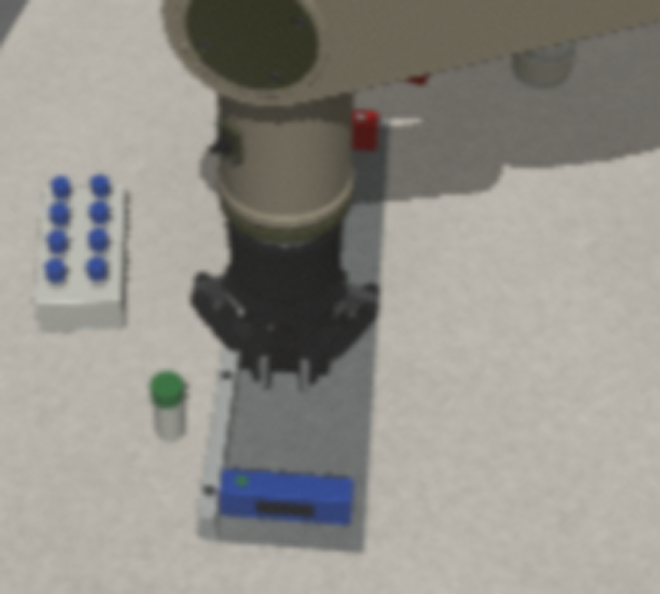

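The fingers, at (265,370) and (305,370) in the crop, are behind the rack's end and just clear of the rail. Contact reads about 3 N. I'll push on 100 mm of the roughly 120 mm left.

```bash
python3 -m jog '[[[-0.2,0.005,0,0,0,0,0.25],[-0.2,0.005,0,0,0,0,0.25],[-0.2,0.005,0,0,0,0,0.25],[-0.2,0.005,0,0,0,0,0.25],[-0.2,0.005,0,0,0,0,0.25],[-0.2,0.005,0,0,0,0,0.25],[-0.2,0.005,0,0,0,0,0.25],[-0.2,0.005,0,0,0,0,0.25],[-0.2,0.005,0,0,0,0,0.25],[-0.2,0,0,0,0,0,0.25],[0,0,0,0,0,0,0.25]]]'
python3 - <<'E'
from h import *
snap('scene','s6'); snap('side','d6')
p=cv2.imread('pics/s6.png')[140:280,140:360]; q=cv2.imread('pics/d6.png')[130:270,200:420]
cv2.imwrite('pics/c6.png',cv2.resize(np.hstack([p,q]),(800,255),interpolation=2))
E
python3 meas.py d6 s6| grep -E "black|orange|redtop"
```

```text
time: 10.07
tool_pos: [611.1, -64.5, 4.9]
tcp_rot: [-180.0, 0.0, 98.5]
ft_force: [0.2, 0.1, 0.3]
finger_gap: 21.4
d6 redtop px [310. 167.] n 34 z [24. 28. 33.] rect [ 592. -232.] [23. 17.] 31.3 med [ 590.1 -229.6]
d6 black px [301. 196.] n 19 z [32. 34. 36.] rect [ 591. -110.] [ 8. 22.] 12.4 med [ 590.3 -109.2]
d6 black px [288. 202.] n 61 z [28. 34. 37.] rect [617. -79.] [21. 35.] 14.0 med [616.5 -79.5]
s6 black px [255. 211.] n 20 z [29. 34. 37.] rect [604. -81.] [14. 15.] 53.9 med [602.8 -80.6]
s6 black px [237. 227.] n 473 z [31. 34. 37.] rect [ 627. -137.] [ 64. 132.] 7.8 med [ 638.  -142.8]
```

View pics/c6.png

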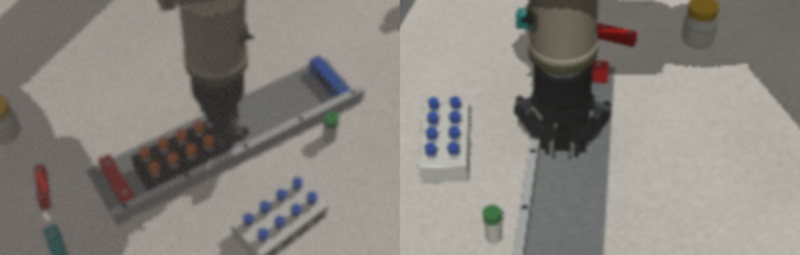

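In the left half, the rack, at (180,150), stays along the rail with a gap of about 20 mm to the stop at (115,178). I'll finish gently.

```bash
python3 -m jog '[[[-0.1,0,0,0,0,0,0.25],[-0.1,0,0,0,0,0,0.25],[-0.06,0,0,0,0,0,0.25],[-0.03,0,0,0,0,0,0.25],[-0.03,0,0,0,0,0,0.25]]]'; for i in 1 2; do python3 -m jog '[[[-0.02,0,0,0,0,0,0.25],[-0.02,0,0,0,0,0,0.25],[0,0,0,0,0,0,0.25]]]'; done
```

```text
time: 10.8
tool_pos: [613.6, -79.0, 5.2]
tcp_rot: [-180.0, -0.0, 98.5]
ft_force: [-0.2, 1.1, -0.8]
finger_gap: 21.5
time: 11.18
tool_pos: [614.0, -81.1, 5.4]
tcp_rot: [180.0, 0.0, 98.5]
ft_force: [-0.2, -0.1, 0.1]
finger_gap: 21.5
time: 11.55
tool_pos: [614.3, -83.1, 5.4]
tcp_rot: [180.0, 0.0, 98.5]
ft_force: [-1.1, 1.0, -0.6]
finger_gap: 21.3
```

```bash
for i in 1 2 ; do python3 -m jog '[[[-0.02,0,0,0,0,0,0.25],[-0.02,0,0,0,0,0,0.25],[0,0,0,0,0,0,0.25]]]'; done
```

```text
time: 11.92
tool_pos: [614.6, -85.1, 5.3]
tcp_rot: [180.0, 0.0, 98.5]
ft_force: [0.5, 1.9, 1.1]
finger_gap: 21.4
time: 12.3
tool_pos: [614.9, -87.1, 5.4]
tcp_rot: [180.0, 0.0, 98.5]
ft_force: [-0.6, 1.2, 0.5]
finger_gap: 21.0
```

```bash
python3 -m jog '[[[-0.02,0,0,0,0,0,0.25],[-0.02,0,0,0,0,0,0.25],[0,0,0,0,0,0,0.25]]]'; python3 -m jog '[[[-0.02,0,0,0,0,0,0.25],[0,0,0,0,0,0,0.25]]]'
python3 - <<'E'
from h import *
snap('scene','s7')
E
python3 meas.py s7| grep -E "black|redtop"
```

```text
time: 12.68
tool_pos: [615.0, -87.8, 5.3]
tcp_rot: [-180.0, -0.1, 98.6]
ft_force: [-1.8, 7.0, 3.3]
finger_gap: 21.2
time: 12.92
tool_pos: [615.0, -87.8, 5.3]
tcp_rot: [-180.0, -0.2, 98.6]
ft_force: [-1.7, 12.1, 5.2]
finger_gap: 21.3
s7 redtop px [200. 232.] n 16 z [26. 30. 32.] rect [ 610. -242.] [16.  9.] 70.8 med [ 609.  -241.5]
s7 black px [231. 230.] n 496 z [31. 34. 37.] rect [ 631. -159.] [ 63. 130.] 7.4 med [ 638.7 -162.3]
```

The rack has met the stop: motion stalled at 12 N. I'll retreat, lift, and look from the robot's side at rail yaw.

```bash
python3 -m jog '[[[0.2,0,0,0,0,0,0.25],[0.2,0,0,0,0,0,0.25],[0,0,-0.8,0,0,0,0.25],[0,0,-0.8,0,0,0,0.25],[0,0,-0.8,0,0,0,1],[-0.3,-0.26,0,0,0,0,1],[-0.5,-0.43,0,0,0,0,1],[-0.5,-0.43,0,0,0,0,1],[-0.5,-0.43,0,0,0,0,1]]]'
python3 -m jog '[[[0,0,0,0,0,0.0277,1],[0,0,0,0,0,0.0277,1],[0,0,0,0,0,0.0277,1],[0,0,0,0,0,0.0277,1],[0,0,0,0,0,0.0277,1],[0,0,0,0,0,0.0277,1],[0,0,0,0,0,0.0277,1],[0,0,0,0,0,0.0277,1],[0,0,0,0,0,0.0277,1],[0,0,0,0,0,0,1]]]'
python3 - <<'E'
from h import *
snap('wrist','w8')
E
python3 meas.py w8|grep -E "black|orange|red|tall"
```

```text
time: 14.1
tool_pos: [547.5, -171.4, 124.1]
tcp_rot: [-179.9, -0.0, 98.5]
ft_force: [0.1, 0.1, -0.5]
finger_gap: 85.5
time: 15.35
tool_pos: [548.2, -170.7, 124.2]
tcp_rot: [-180.0, 0.1, 8.8]
ft_force: [-0.3, 0.0, -0.2]
finger_gap: 85.2
w8 redtop px [396. 106.] n 4008 z [28. 29. 30.] rect [ 627. -234.] [88. 22.] 8.6 med [ 629.4 -234. ]
w8 orange px [202.  59.] n 702 z [51. 55. 56.] rect [ 636. -114.] [15. 15.] 16.1 med [ 636.  -114.7]
w8 orange px [256.  59.] n 664 z [53. 55. 56.] rect [ 641. -144.] [15. 15.] 55.3 med [ 640.6 -143.9]
w8 orange px [310.  59.] n 669 z [53. 55. 56.] rect [ 645. -173.] [15. 15.] 55.6 med [ 645.  -173.2]
w8 orange px [363.  60.] n 703 z [52. 55. 56.] rect [ 650. -203.] [15. 15.] 18.1 med [ 649.6 -202.4]
w8 orange px [205. 116.] n 616 z [52. 55. 56.] rect [ 606. -119.] [15. 15.] 56.5 med [ 605.8 -119.4]
w8 orange px [257. 116.] n 575 z [54. 55. 56.] rect [ 610. -148.] [15. 15.] 53.1 med [ 610.4 -148.5]
w8 orange px [308. 117.] n 579 z [54. 55. 56.] rect [ 615. -178.] [15. 15.] 55.0 med [ 614.8 -177.7]
w8 orange px [360. 117.] n 607 z [53. 55. 56.] rect [ 619. -207.] [15. 15.] 9.0 med [ 619.3 -207. ]
w8 black px [282.  87.] n 15768 z [32. 33. 34.] rect [ 628. -162.] [ 65. 126.] 9.0 med [ 628.9 -160.6]
w8 tall px [277.  71.] n 37748 z [28. 32. 55.] rect [ 617. -121.] [102. 288.] 8.4 med [ 640.2 -162.5]
w8 tall px [554.  53.] n 526 z [ 9. 13. 20.] rect [ 683. -332.] [35. 11.] 18.9 med [ 677.5 -332.3]
w8 tall px [519. 185.] n 3066 z [10. 21. 22.] rect [ 589. -339.] [17. 68.] 82.7 med [ 591.3 -335.3]
w8 tall px [284. 367.] n 46436 z [149. 193. 214.] rect [ 535. -247.] [300.  74.] 77.3 med [ 561.1 -171.8]
```

View pics/w8.png

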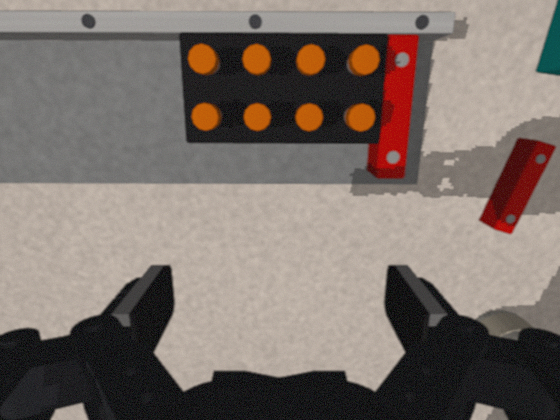

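The rack sits in the corner between the rail (its edge at row 33) and the stop (column 385). I'll check the joints in an enlarged crop.

```bash
python3 - <<'E'
from h import *
p=cv2.imread('pics/w8.png')[10:180,170:440]; p=np.clip(p.astype(float)*1.6,0,255).astype(np.uint8)
cv2.imwrite('pics/c8.png',cv2.resize(p,(800,504),interpolation=cv2.INTER_NEAREST))
E
```

```text
(no output)
```

View pics/c8.png

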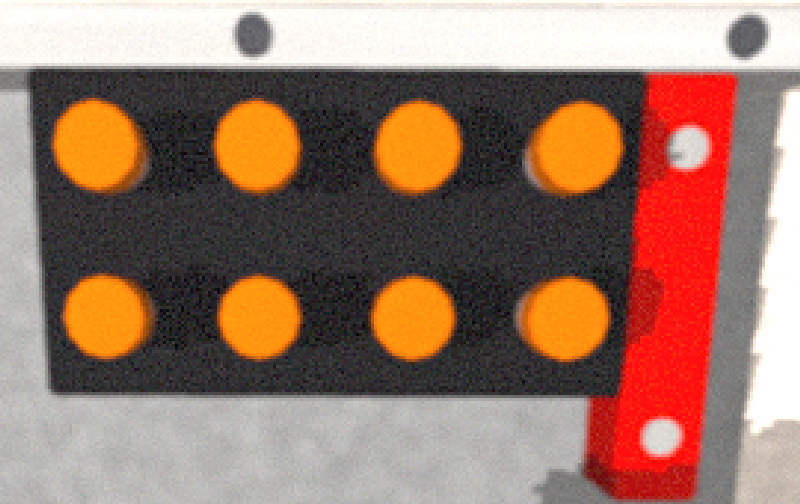

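No gap is visible on either side. I'll make one gentle squaring nudge on the long side, with the fingers narrowed to clear the stop's overhang, to confirm flushness by force.

```bash
python3 -m jog '[[[0,0,0.6,0,0,0,0.7],[0,0,0.6,0,0,0,0.7],[0,0,0.6,0,0,0,0.7],[0,0,0.55,0,0,0,0.7],[0.2,0,0,0,0,0,0.7],[0.2,0,0,0,0,0,0.7],[0.15,0,0,0,0,0,0.7],[0.05,0,0,0,0,0,0.7],[0,0,0,0,0,0,0.7]]]'; for i in 1 2 3; do python3 -m jog '[[[0.03,0,0,0,0,0,0.7],[0,0,0,0,0,0,0.7]]]'; done
```

```text
time: 16.52
tool_pos: [579.2, -166.1, 8.3]
tcp_rot: [180.0, -0.0, 8.8]
ft_force: [1.3, 0.5, 0.3]
finger_gap: 59.6
time: 16.77
tool_pos: [580.0, -165.8, 7.8]
tcp_rot: [-180.0, 0.0, 8.8]
ft_force: [-0.9, 0.1, -0.5]
finger_gap: 59.9
time: 17.02
tool_pos: [581.7, -165.6, 7.8]
tcp_rot: [180.0, -0.0, 8.8]
ft_force: [0.5, -0.1, 0.6]
finger_gap: 59.4
time: 17.27
tool_pos: [582.4, -165.5, 7.7]
tcp_rot: [-180.0, 0.1, 8.8]
ft_force: [-4.8, -0.7, 3.7]
finger_gap: 59.2
```

The press coordinate along the rail normal is 551.1 now and was 551.0 earlier, so the long side is flush. After one more millimetre I'll withdraw.

```bash
python3 -m jog '[[[0.02,0,0,0,0,0,0.7],[0,0,0,0,0,0,0.7]]]'; python3 -m jog '[[[-0.15,0,0,0,0,0,0.7],[-0.3,0,0,0,0,0,0.7],[-0.3,0,0,0,0,0,0.7],[0,0,-0.8,0,0,0,0.7],[0,0,-0.8,0,0,0,0.7],[0,0,-0.8,0,0,0,1],[0,0,0,0,0,0,1]]]'
python3 - <<'E'
from h import *
snap('wrist','w9'); snap('side','d9')
p=cv2.imread('pics/w9.png')[0:190,150:450]; p=np.clip(p.astype(float)*1.6,0,255).astype(np.uint8)
cv2.imwrite('pics/c9.png',cv2.resize(p,(800,507),interpolation=cv2.INTER_NEAREST))
E
python3 meas.py w9|grep -E "black|orange|red"; python3 meas.py d9|grep tall
```

```text
time: 17.52
tool_pos: [582.5, -165.5, 7.7]
tcp_rot: [-180.0, 0.2, 8.8]
ft_force: [-10.3, 0.1, 8.0]
finger_gap: 60.1
time: 18.4
tool_pos: [550.0, -172.0, 132.5]
tcp_rot: [179.8, -0.4, 8.8]
ft_force: [0.4, -0.3, -0.4]
finger_gap: 85.3
w9 redtop px [388. 110.] n 3660 z [25. 26. 27.] rect [ 625. -232.] [88. 24.] 8.1 med [ 627.3 -233.7]
w9 orange px [202.  65.] n 614 z [51. 52. 53.] rect [ 634. -114.] [15. 15.] 49.9 med [ 634.4 -114. ]
w9 orange px [253.  65.] n 596 z [51. 52. 53.] rect [ 639. -143.] [15. 15.] 54.9 med [ 638.9 -143.3]
w9 orange px [305.  65.] n 595 z [51. 52. 53.] rect [ 644. -173.] [15. 15.] 53.0 med [ 643.5 -172.7]
w9 orange px [356.  65.] n 614 z [50. 52. 53.] rect [ 648. -202.] [15. 15.] 85.8 med [ 647.8 -202.1]
w9 orange px [205. 119.] n 544 z [51. 52. 53.] rect [ 604. -118.] [15. 15.] 8.6 med [ 604.1 -118.6]
w9 orange px [254. 120.] n 523 z [51. 52. 53.] rect [ 608. -148.] [15. 15.] 54.1 med [ 608.6 -147.9]
w9 orange px [304. 120.] n 527 z [51. 52. 53.] rect [ 613. -177.] [15. 15.] 53.4 med [ 613.1 -177.3]
w9 orange px [353. 120.] n 542 z [50. 52. 53.] rect [ 617. -207.] [15. 15.] 84.9 med [ 617.5 -206.7]
w9 black px [279.  92.] n 14489 z [29. 30. 31.] rect [ 626. -161.] [ 65. 126.] 8.4 med [ 627.  -160.1]
d9 tall px [359.  45.] n 10106 z [241. 491. 552.] rect [ 528. -150.] [167. 416.] 37.9 med [517.  -93.7]
d9 tall px [365. 141.] n 445 z [14. 48. 71.] rect [ 457. -366.] [51. 54.] 48.3 med [ 455.7 -352.8]
d9 tall px [277. 140.] n 290 z [10. 26. 32.] rect [ 711. -337.] [91. 28.] 1.5 med [ 710.2 -330.8]
d9 tall px [284. 217.] n 2369 z [13. 31. 55.] rect [603. -42.] [102. 440.] 8.8 med [619.6 -97.1]
d9 tall px [224. 206.] n 1152 z [15. 35. 57.] rect [776. -36.] [ 66. 130.] 17.3 med [770.7 -20.3]
d9 tall px [250. 252.] n 172 z [12. 44. 56.] rect [664.  99.] [23. 22.] 42.4 med [662.3 104.2]
d9 tall px [310. 390.] n 1168 z [ 21.  79. 116.] rect [465. 384.] [56. 51.] 0.8 med [463.8 394. ]
```

View pics/c9.png

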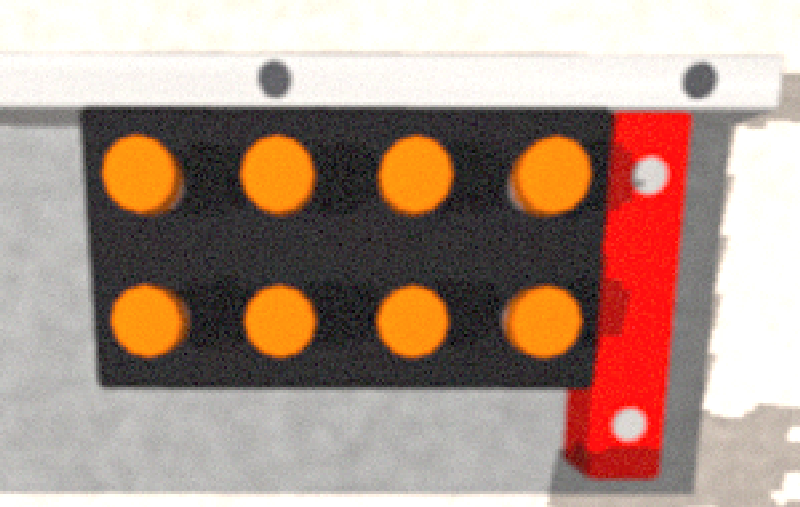

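The rack is seated against the rail (row 108) and the stop (column 605), and the arm is clear. I'll hand it in.

```bash
python3 -c "
from bench import job,telemetry
s=telemetry.sense();print(s['time'],s['ft_force']);print(job.hand_in())"
```

```text
18.5 [ 0.28328968  0.20371352 -0.23114253]
the job is handed in; nothing more can be done
None
```

The rack now lies flush along the rail with one end up against the red stop. I handed the job in at 18.5 s of the 48 s allowed.

**How it was done:** I pushed the rack's long side with both open fingers, turning it about 15° until it met the rail. I then pushed its end along the rail with narrowed fingers until it stopped at 12 N against the red block. A last gentle nudge on the long side, at 10 N, stopped at the same distance from the rail as before (551.1 against 551.0 mm).

**Last checks:**
- **Fit:** the final wrist picture shows no visible gap at the rail or the stop. The rack's yaw is about 8.4–8.8° and the rail's about 8.6°.
- **Seen from above only:** gaps smaller than a millimetre cannot be ruled out by picture, so flushness rests on the force stops.
- **Other things:** the jar, bottle, vial and white rack measure where they were at the start, to about 1 mm.
- **Robot:** the fingers were at about 130 mm height, clear of everything, with the wrist force near zero. The highest reading during the pushes was about 16 N.
- **Disagreement:** the final wrist picture gave heights 3–4 mm low and positions 1–2 mm off from the one before. This is a calibration offset shared by all parts in the picture, and the rack's place relative to the stop agreed within about 0.5 mm.

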